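# Dry-fit a stone indent in the notch of a hearth slab

### The job

First clear the loose stone spall out of the notch in the hearth slab and put it in the rubble tub. Then slide the tapered repair block along the board, flat all the way and narrow end first, into the notch until it is fully home: square, bedded flat, and its wide end flush with the slab's front edge. Leave the mallet, the chisel and the rectangular offcut where they are.

Things in the scene. Friction and masses are not known exactly. Their poses are not given: they have to be found in the camera images.
- slab: Limestone hearth slab, immovable, flat on the board: 320 x 211 x 32 mm. A tapered notch, 92 mm deep, is cut right through its front edge (its floor is the bare board). Origin: middle of the notch at board level, where the repair block's origin lies, same axes, when home. x points into the notch (within 15 degrees of world +y), y left of that. Ends at y = +120 and -200 mm, back at x = +165 mm.
- mouth (a point): Middle of the notch's mouth at board level, in the line of the slab's front edge: x = -46 mm in the slab's frame, same axes. The notch is 103 mm wide here and tapers evenly to 89 mm at its upright back wall (x = +46 mm in the slab's frame). The front edge has a 5 mm chamfer along its top only.
- indent: The repair block: tapered limestone, 92 mm long (x), 32 mm thick, 100 mm wide at its outer end (x = -46 mm), 86 mm at its inner end (x = +46 mm); about 0.6 kg. Lies flat and slides under a push of 2 to 6 N. Origin: middle of its underside. The outer end's top edge is chamfered 5 mm. Starts 215 to 250 mm out of home, up to 45 mm aside, turned up to 0.6 rad. In the notch it has 1.5 mm play each side.
- spall: Loose irregular chip of limestone lying in the notch, about 34 x 22 mm and 22 mm high at its middle, 25 g. Origin at the middle of its underside; x is its length; the two long sides, 22 mm apart along y, are nearly upright and can be gripped over their lower 12 mm. Starts with its length roughly across the notch, its middle 38 to 66 mm from the back wall.
- tub: Open black plastic rubble tub on the robot's right, immovable, 190 x 140 mm outside (x, y), 50 mm high, walls and floor 5 mm. Origin at the middle of its underside.
- mallet: Bystander: round iron-headed mallet standing on its head, handle up; head 70 mm across and 84 mm high, handle 30 mm thick, 205 mm high in all. Origin under its centre. It stands in front of the slab, beyond the block's way in as seen from the robot. Stay clear of it.
- offcut: Bystander: rectangular limestone offcut 70 x 50 x 32 mm (x, y, z), origin at the middle of its underside. It lies in front of the slab, on the robot's side of the block's way in. It is not the repair block. Leave it.
- chisel: Bystander: steel stone chisel, 200 mm long, 13 mm thick, blade 26 mm wide towards +x, lying on top of the slab behind the notch. Origin at the middle of its underside. Leave it.

How it is judged:
By the outcome, as a careful person would: the job done as asked, in the order asked, and still so for the second after the job is handed in, with the robot touching nothing.
It also fails if it takes over 72 s, if anything falls off the work surface, if the arm or the gripper's body presses on something with over 40 N, if the wrist force passes 120 N, or if a joint passes its speed limit or range.

### The arm

A 6-joint arm with a two-finger parallel gripper is mounted at the origin on the work surface. World frame = base frame: x ahead of the robot, y to its left, z up, the work surface at z = 0. Lengths are in mm, angles in rad, forces in N, time in s.
With the tool pointing down it reaches from about 350 to 875 mm from the base axis. Payload 4.2 kg.
Tool frame: the origin (TCP) lies on the centre line of the jaws, within the pads' length; the fingertips stand 22 mm ahead of it and the grasp point (between the pads) lies 3 mm ahead of it (arm.nose_length is the distance from the TCP to the fingertips, in mm); z points along the fingers, x is the direction in which the jaws open and shut, and the axes are right-handed (so a half turn about z gives the same grasp; the last joint's range is limited). The gripper opens to 85 mm and grips with 20 to 120 N. Pads are 22 mm wide; open, the fingers measure 114 mm over their backs; the gripper's body (76 mm by 85 mm) begins 54 mm behind the grasp point. The pads swing forward as they close: fully open they stand 13 mm farther back than shut.
Start: joints at [1.497, 0.385, 0.008, 0, -1.194, -0.259], TCP at [204.149, 590.697, 253.312] pointing down, gripper open.
Joint ranges: [-3.14, 3.14], [-1.21, 2.06], [-1.07, 1.41], [-3.16, 2.05], [-2.99, -0.16], [-3.1, 3.1]. Speed limits (rad/s): [2.79, 2.79, 3.14, 3.14, 3.14, 3.14].

### API

Orientations are given as a unit quaternion [x, y, z, w].
In Python, from bench import telemetry, get_image, workorder, nets, arm gives the robot as it stands.
- The arm moves only by the tool apply_moves, never from a script. Its argument "steps" is a list of rows, each an object with "hand": the opening, from 0 (shut) to 1 (fully open); "xyz": the shift along the tool's x, y, z in cm, a list of three; "delta_rot": the turn, a rotation vector about the tool's x, y, z in rad, a list of three. In form: [{"hand": hand, "xyz": [x, y, z], "delta_rot": [wx, wy, wz]}, ...]. A call has 1 to 12 rows; each row is the pose to reach, as a shift and turn from the pose commanded when the call began, along the tool's axes at that moment; what a row does not reach only later rows make up. A row lasts 1/12 s, in which the tool goes at most 41.7 mm and 7.16 degrees, less where a joint would pass 70% of its speed; a pose out of reach is approached as far as the arm can. A call with a gripper value outside its range is refused whole. The fingers move at their own pace and stop on an object; the grip force is fixed at half the most. Time passes only in rows, so rows that repeat a pose let the fingers close. It gives the time, the measured TCP pose, the force and the opening at its end, in the units of the state.
- telemetry.read_state(): the state, without advancing time (a new reading comes with each control period).
- get_image(name): name is "scene" or "top" or "wrist"; returns a dict with "frame" (420x560x3 uint8, blue, green, red), "fx", "fy", "cx", "cy" (pixels), "origin" and "orientation" of the camera in the world. Camera axes: x right, y down, z forward; pixel columns grow to the right and rows downward; lengths in mm; the calibration is good to about 2 mm. A picture is of the moment at which its call begins. There is no depth.
- workorder.job_done(): hands the job in, once; it reports no verdict.
Trained networks look in a picture, given as the dict that the camera call returned (one of the last four; its "shot" number tells which), for a name from the list of things; names that differ only in an ending like _2 or _b are one class to them, and where a whole thing is asked for, a point or a joint stands for the part that bears it (a point fixed in the world has none). Each returns a list of dicts, best first, with "confidence" (0 to 1); they miss things now and then, are a little off and sometimes report something else, mostly with a low value. They report only what shows in the picture. A call takes as long as a camera call.
- nets.recognise(picture, label): "xyz" ([x, y, z] in mm, in world coordinates, good to about 4 mm: the middle of the surface that is visible of it).
- nets.outline_of(picture, label): "pixels" (420x560 bool, what is visible of it).
- nets.pinpoint(picture, label): "xyz" ([x, y, z] in mm, in world coordinates, good to about 4 mm: a listed point, or the origin of a listed thing).
The state is a dict: "clock": time; "joints": joint angles; "joint_vel": joint speeds; "joint_efforts": joint torques, N m; "position": TCP position; "ee_rot": TCP orientation; "contact_force": force on the tool from outside, world axes, zero at the start; "wrist_torque": the same for the moment, N m; "gripper_width": finger opening in mm.
Only numpy, scipy, OpenCV 4.12 (cv2) and the standard library are available. Lean on these libraries where they do the work, as an engineer would, in place of code of your own. Each camera call takes 0.05 s, during which the arm holds its last target.

## Working session

There is one attempt and no reset: what is moved stays moved. The work goes in short steps, Python scripts to look and compute and a tool call to move; the robot and the scene stay as the last step left them, time stands still between calls to the robot, and variables do not carry over. Pictures are saved under pics/ and viewed, and the job is handed in when it is done.

Besides the shell and the picture viewer there is one more tool, called after "Call:" by a JSON object that holds its "name" and its "arguments". apply_moves: Moves the arm, as the interface text tells. Its arguments: {"type":"object","properties":{"steps":{"type":"array"}},"required":["steps"]}

```bash
ls; mkdir -p pics
python3 - <<'E'
from bench import telemetry, get_image, nets, arm
import cv2
s=telemetry.read_state(); print(s)
print([a for a in dir(arm) if a[0]!='_'])
for n in ['top','scene','wrist']:
    p=get_image(n); cv2.imwrite(f'pics/{n}0.png',p['frame']); print(n,p['fx'],p['cx'],p['cy'],p['origin'],p['orientation'])
    for l in ['slab','mouth','indent','spall','tub','mallet','offcut','chisel']:
        r=nets.pinpoint(p,l)[:2]
        print(l,[( [round(v) for v in q['xyz']],round(q['confidence'],2)) for q in r])
E
```

```text
pics
{'clock': 0.0, 'joints': array([ 1.49657453e+00,  3.85530730e-01,  6.56829480e-03, -4.93306415e-04,
       -1.19395260e+00, -2.58630610e-01]), 'joint_vel': array([ 1.61796328e-05,  2.68602638e-04, -3.67934211e-05, -6.83482298e-05,
        1.02535953e-03, -2.24025296e-03]), 'joint_efforts': array([-5.70950033e-04, -3.92287266e+01,  1.88401294e+01,  4.18614283e+00,
       -4.65566962e-03, -9.57383293e-06]), 'position': array([203.99979334, 590.18833116, 252.21543052]), 'ee_rot': array([-5.80123689e-01,  8.14527673e-01, -6.68376017e-04, -8.53265714e-04]), 'contact_force': array([-0.4208635 ,  0.7842959 , -0.18854629]), 'wrist_torque': array([0.03807066, 0.00119481, 0.00752704]), 'gripper_width': 85.5278384141444}
['IKError', 'nose_length']
top 478.2569143531384 282.4967926907929 213.06981372791407 [ 375.84578329  -30.12260541 1039.40837291] [ 0.7107614  -0.69649242  0.07309744 -0.06613104]
slab []
mouth []
indent [([483, -50, -2], 0.63)]
spall [([543, 182, 2], 0.68)]
tub [([512, -380, 0], 0.93)]
mallet [([673, 53, 3], 0.77), ([513, -382, -1], 0.71)]
offcut [([389, 98, -1], 0.74), ([674, 54, -1], 0.65)]
chisel [([600, 270, 32], 0.56)]
scene 455.6471203446163 278.2542938479819 209.97451930324357 [1128.77077064   60.48507917  932.29200683] [ 0.60865282  0.74185843 -0.21754687 -0.17849697]
slab [([539, 176, 4], 0.75)]
mouth []
indent [([486, -51, 1], 0.58), ([673, 53, -2], 0.56)]
spall [([539, 180, 1], 0.57)]
tub [([509, -382, 2], 0.91)]
mallet [([675, 53, -3], 0.85)]
offcut [([394, 98, -2], 0.88)]
chisel [([600, 273, 34], 0.75), ([395, 97, 0], 0.57)]
wrist 341.60011384834354 280.39172494174505 203.4175653833196 [272.39555743 566.78272567 373.76079117] [-0.57398408  0.80571973  0.11903019 -0.08479273]
slab []
mouth []
indent []
spall []
tub []
mallet []
offcut []
chisel []
```

View pics/top0.png

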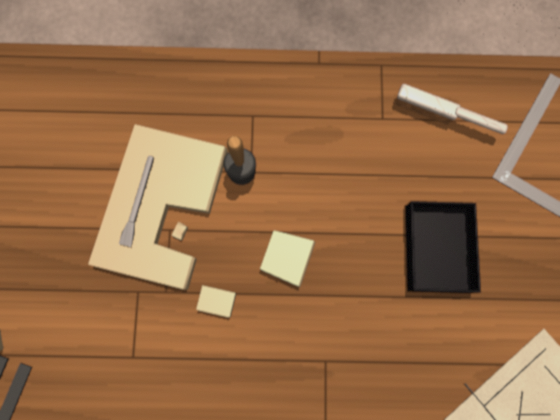

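View pics/scene0.png

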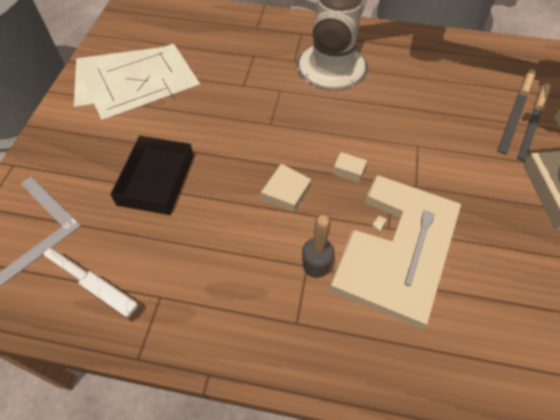

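```bash
cat > h.py <<'E'
import numpy as np, cv2
from scipy.spatial.transform import Rotation as R
from scipy.optimize import minimize
from bench import telemetry, get_image, nets, arm
def proj(p,X):
    r=R.from_quat(p['orientation']).as_matrix()
    c=(np.asarray(X,float)-np.asarray(p['origin']))@r
    return np.c_[p['fx']*c[:,0]/c[:,2]+p['cx'],p['fy']*c[:,1]/c[:,2]+p['cy']]
def unproj(p,uv,z):
    r=R.from_quat(p['orientation']).as_matrix(); o=np.asarray(p['origin'])
    d=r@np.array([(uv[0]-p['cx'])/p['fx'],(uv[1]-p['cy'])/p['fy'],1.]); return o+d*(z-o[2])/d[2]
SL=np.array([[-46,120],[-46,51.5],[46,44.5],[46,-44.5],[-46,-51.5],[-46,-200],[165,-200],[165,120]],float)
IN=np.array([[-46,50],[46,43],[46,-43],[-46,-50]],float)
SP=np.array([[-17,11],[17,11],[17,-11],[-17,-11]],float)
OC=np.array([[-35,25],[35,25],[35,-25],[-35,-25]],float)
TB=np.array([[-95,70],[95,70],[95,-70],[-95,-70]],float)
def place(poly,q,z):
    c,s=np.cos(q[2]),np.sin(q[2])
    return np.c_[poly@np.array([[c,s],[-s,c]])+q[:2],np.full(len(poly),z)]
def render(p,poly,h,q,S=4):
    m=np.zeros((420*S,560*S),np.uint8)
    f=lambda z: np.round(((proj(p,place(poly,q,z))+.5)*S-.5)*16).astype(np.int32)
    b,t=f(0),f(h); cv2.fillPoly(m,[b],255,shift=4);cv2.fillPoly(m,[t],255,shift=4)
    for i in range(len(poly)):
        j=(i+1)%len(poly); cv2.fillPoly(m,[np.array([b[i],b[j],t[j],t[i]])],255,shift=4)
    return cv2.resize(m,(560,420),interpolation=cv2.INTER_AREA)/255.
def fit(ps,masks,poly,h,q0):
    f=lambda q:sum(np.abs(render(p,poly,h,q)-m).sum() for p,m in zip(ps,masks))
    best=None
    r=minimize(lambda v:f([v[0],v[1],v[2]/100]),[q0[0],q0[1],q0[2]*100],method='Nelder-Mead',options=dict(initial_simplex=np.array([[q0[0],q0[1],q0[2]*100]]*4)+np.array([[0,0,0],[8,0,0],[0,8,0],[0,0,15]]),xatol=.05,fatol=.3,maxiter=150))
    v=r.x; return np.array([v[0],v[1],v[2]/100]),r.fun
def draw(im,p,poly,h,q,s,col=(0,0,255)):
    for z in (0,h): cv2.polylines(im,[np.round(((proj(p,place(poly,q,z))+.5)*s-.5)).astype(np.int32)],True,col,1)
E
cat > m1.py <<'E'
from h import *
ps=[get_image('top'),get_image('scene')]
ini={'slab':(SL,32,[(543,182,t) for t in (1.35,1.57,1.8)]),'indent':(IN,32,[(484,-50,t) for t in (1.1,1.57,2.0)]),'spall':(SP,18,[(541,181,t) for t in (0,.5,-.5)]),'offcut':(OC,32,[(391,98,t) for t in (1.3,1.6,1.8)])}
ims=[cv2.resize(p['frame'],None,fx=3,fy=3,interpolation=cv2.INTER_CUBIC) for p in ps]
for l,(poly,h,qs) in ini.items():
    ms=[]
    for p in ps:
        o=nets.outline_of(p,l)
        print(l,[(round(a['confidence'],2),int(a['pixels'].sum())) for a in o])
        if not o: ms.append(None); continue
        q=np.array(qs[0]); u=proj(p,[[q[0],q[1],16]])[0]
        o=[a for a in o if np.hypot(*(np.argwhere(a['pixels']).mean(0)[::-1]-u))<60] or o
        ms.append(o[0]['pixels'].astype(float))
    for sub in ([0,1],[0],[1]):
        if any(ms[i] is None for i in sub): continue
        r=min((fit([ps[i] for i in sub],[ms[i] for i in sub],poly,h,q) for q in qs),key=lambda a:a[1])
        print(l,sub,r[0].round(3),round(r[1],1))
        if len(sub)==2 or None in [type(m) and m is None and None for m in []]:
            for i in (0,1): draw(ims[i],ps[i],poly,h,r[0],3)
cv2.imwrite('pics/fit_top.png',ims[0][330:930,240:1040]); cv2.imwrite('pics/fit_sc.png',ims[1][400:1000,700:1400])
E
python3 m1.py
```

```text
slab [(0.69, 12286)]
slab [(0.79, 10778), (0.62, 1502)]
slab [0, 1] [538.421 179.918   1.343] 1798.5
slab [0] [538.756 179.343   1.343] 982.9
slab [1] [538.2   180.255   1.343] 787.2
indent [(0.72, 1983)]
indent [(0.68, 1398)]
indent [0, 1] [483.579 -49.579   1.262] 203.8
indent [0] [484.233 -49.682   1.255] 55.1
indent [1] [483.061 -47.624   1.31 ] 137.3
spall [(0.52, 170), (0.38, 1978)]
spall [(0.66, 160)]
spall [0, 1] [ 5.36872e+02  1.84284e+02 -4.11000e-01] 59.0
spall [0] [ 5.36124e+02  1.83946e+02 -3.92000e-01] 31.5
spall [1] [ 5.37430e+02  1.84896e+02 -4.08000e-01] 20.1
offcut [(0.79, 859)]
offcut [(0.71, 611)]
offcut [0, 1] [388.101  97.438   1.374] 114.3
offcut [0] [388.136  96.765   1.376] 35.3
offcut [1] [387.725  98.38    1.398] 67.1
```

View pics/fit_top.png

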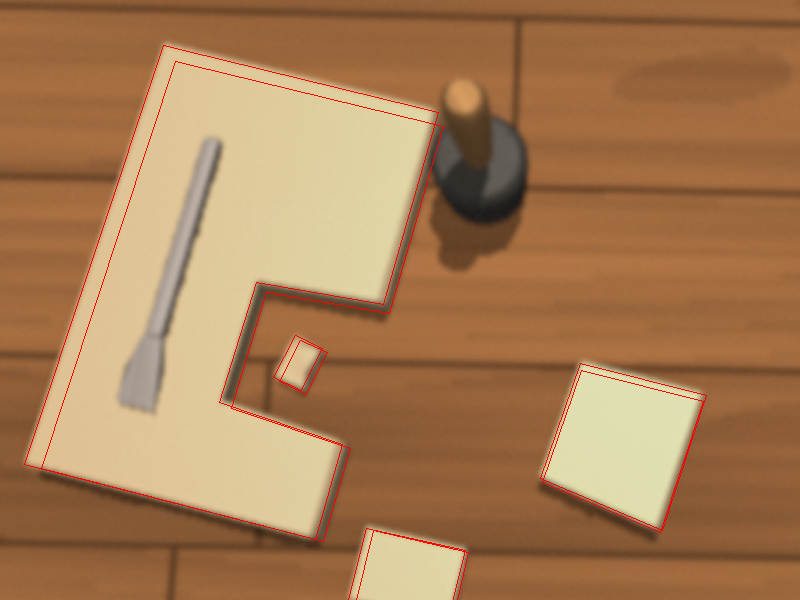

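View pics/fit_sc.png

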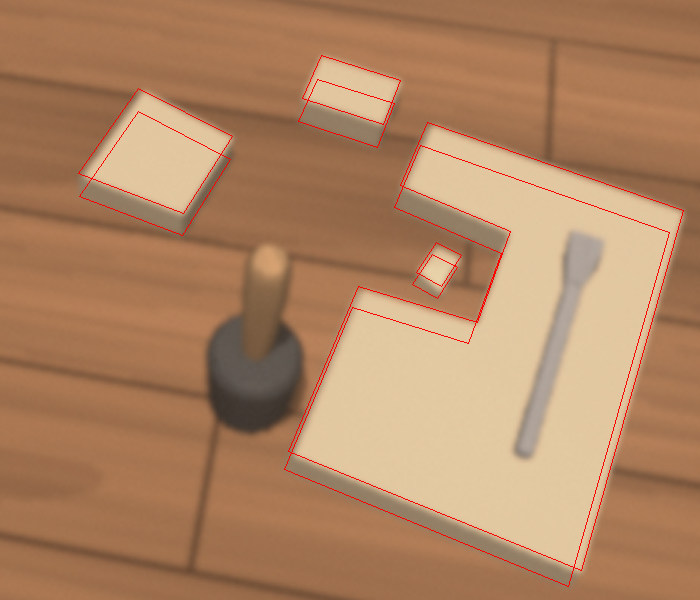

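```bash
cat >> h.py <<'E'
def goto(x,y,z,yaw):
    """print tool-frame shift (cm) and rotvec to reach TCP x,y,z pointing down with jaw axis at yaw (mod pi)"""
    s=telemetry.read_state(); r0=R.from_quat(s['ee_rot']); d=np.array([x,y,z])-s['position']
    M=r0.as_matrix(); cur=np.arctan2(M[1,0],M[0,0]); yy=cur+((yaw-cur+np.pi/2)%np.pi-np.pi/2)
    X=np.array([np.cos(yy),np.sin(yy),0]);Z=np.array([0,0,-1.]);T=np.c_[X,np.cross(Z,X),Z]
    print('t',round(s['clock'],2),'pos',s['position'].round(1),'yaw',round(cur,3),'F',s['contact_force'].round(1),'w',round(s['gripper_width'],1),'joints',s['joints'].round(2))
    print('shift',(M.T@d/10).round(3),'rot',R.from_matrix(M.T@T).as_rotvec().round(4),'rows>=',round(np.linalg.norm(d)/41.7,1))
E
python3 -c "
from h import *
goto(537,184,170,1.16)"
```

```text
t 1.85 pos [204.2 590.7 253.3] yaw -1.904 F [-0.1 -0.2  0.2] w 85.7 joints [ 1.5   0.38  0.01 -0.   -1.19 -0.26]
shift [ 27.562 -44.745   8.329] rot [ 0.     -0.0001  0.078 ] rows>= 12.8
```

Call:
{"name": "apply_moves", "arguments": {"steps": [{"hand":0.45,"xyz":[27.56,-44.75,8.33],"delta_rot":[0,0,0.078]},{"hand":0.45,"xyz":[27.56,-44.75,8.33],"delta_rot":[0,0,0.078]},{"hand":0.45,"xyz":[27.56,-44.75,8.33],"delta_rot":[0,0,0.078]},{"hand":0.45,"xyz":[27.56,-44.75,8.33],"delta_rot":[0,0,0.078]},{"hand":0.45,"xyz":[27.56,-44.75,8.33],"delta_rot":[0,0,0.078]},{"hand":0.45,"xyz":[27.56,-44.75,8.33],"delta_rot":[0,0,0.078]},{"hand":0.45,"xyz":[27.56,-44.75,8.33],"delta_rot":[0,0,0.078]},{"hand":0.45,"xyz":[27.56,-44.75,8.33],"delta_rot":[0,0,0.078]},{"hand":0.45,"xyz":[27.56,-44.75,8.33],"delta_rot":[0,0,0.078]},{"hand":0.45,"xyz":[27.56,-44.75,8.33],"delta_rot":[0,0,0.078]},{"hand":0.45,"xyz":[27.56,-44.75,8.33],"delta_rot":[0,0,0.078]},{"hand":0.45,"xyz":[27.56,-44.75,8.33],"delta_rot":[0,0,0.078]}]}}

```text
clock: 2.85
position: [518.1, 206.9, 175.1]
ee_rot: [-0.548, 0.836, -0.0, 0.0]
contact_force: [0.4, 0.4, 0.3]
gripper_width: 38.5
```

```bash
python3 -c "
from h import *
goto(537,184,170,1.16)"
```

```text
t 2.85 pos [518.1 206.9 175.1] yaw -1.981 F [0.4 0.4 0.3] w 38.5 joints [ 0.67  0.34 -0.27  0.   -0.96  0.49]
shift [ 1.346 -2.651  0.513] rot [-0.0005  0.0007  0.0004] rows>= 0.7
```

Call:
{"name": "apply_moves", "arguments": {"steps": [{"hand":0.45,"xyz":[1.35,-2.65,0.51],"delta_rot":[0,0,0]},{"hand":0.45,"xyz":[1.35,-2.65,0.51],"delta_rot":[0,0,0]},{"hand":0.45,"xyz":[1.35,-2.65,0.51],"delta_rot":[0,0,0]}]}}

```text
clock: 3.1
position: [536.5, 184.1, 169.4]
ee_rot: [-0.547, 0.837, -0.0, -0.001]
contact_force: [0.1, -0.3, 0.4]
gripper_width: 38.6
```

```bash
python3 -c "
from h import *
goto(537,184,170,1.16)
p=get_image('wrist')
o=nets.outline_of(p,'spall'); print([(a['confidence'],a['pixels'].sum(),np.argwhere(a['pixels']).mean(0)) for a in o])
print(nets.pinpoint(p,'spall'),nets.pinpoint(p,'mouth'))
im=p['frame'].copy()
draw(im,p,SL,32,[538.5,180,1.343],1); draw(im,p,SP,18,[537,184,-.41],1)
if o:
  m=o[0]['pixels'].astype(float)
  for q in ((537,184,-.4),(537,184,-.2)): 
    for h in (12,18,22): print(h,fit([p],[m],SP,h,q))
  im[m>0]=im[m>0]//2+[120,0,0]
cv2.imwrite('pics/w1.png',im)
"
```

```text
t 3.1 pos [536.5 184.1 169.4] yaw -1.985 F [ 0.1 -0.3  0.4] w 38.6 joints [ 0.62  0.36 -0.25 -0.   -0.96  0.54]
shift [-0.013 -0.045 -0.064] rot [ 0.0005 -0.0009 -0.0034] rows>= 0.0
[(0.76, np.int64(1116), array([187.39874552, 278.75896057]))]
[{'xyz': [545.5, 186.2, 4.8], 'confidence': 0.8}] []
12 (array([ 5.37668011e+02,  1.84387617e+02, -3.87677857e-01]), np.float64(63.70196078431372))
18 (array([ 5.38756433e+02,  1.83843577e+02, -3.74053718e-01]), np.float64(104.65490196078431))
22 (array([ 5.38841304e+02,  1.83528484e+02, -3.73679358e-01]), np.float64(153.31764705882352))
12 (array([ 5.37671286e+02,  1.84508848e+02, -3.77057834e-01]), np.float64(64.01176470588234))
18 (array([ 5.38799621e+02,  1.83838420e+02, -3.87673897e-01]), np.float64(109.0392156862745))
22 (array([ 5.38696110e+02,  1.83794943e+02, -3.75718270e-01]), np.float64(151.16470588235293))
```

View pics/w1.png

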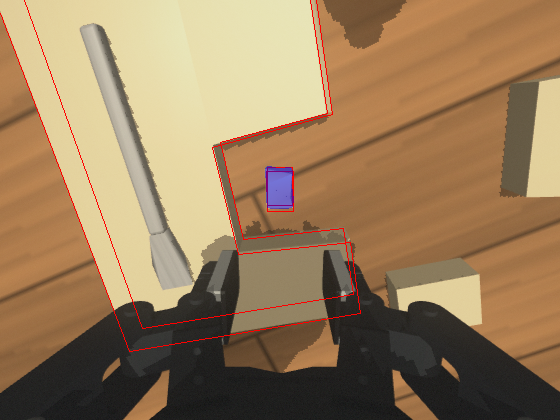

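```bash
python3 -c "
from h import *
goto(537.7,184.3,60,1.186)
goto(537.7,184.3,24.5,1.186)"
```

```text
t 3.3 pos [535.5 186.6 170.4] yaw -1.98 F [ 0.7 -0.  -1.3] w 38.3 joints [ 0.62  0.36 -0.25 -0.   -0.96  0.54]
shift [ 0.132 -0.29  11.038] rot [-0.0004  0.0007 -0.0243] rows>= 2.6
t 3.3 pos [535.5 186.6 170.4] yaw -1.98 F [ 0.7 -0.  -1.3] w 38.3 joints [ 0.62  0.36 -0.25 -0.   -0.96  0.54]
shift [ 0.135 -0.288 14.588] rot [-0.0004  0.0007 -0.0243] rows>= 3.5
```

Call:
{"name": "apply_moves", "arguments": {"steps": [{"hand":0.43,"xyz":[0.13,-0.29,4],"delta_rot":[0,0,-0.024]},{"hand":0.43,"xyz":[0.13,-0.29,7.5],"delta_rot":[0,0,-0.024]},{"hand":0.43,"xyz":[0.13,-0.29,10],"delta_rot":[0,0,-0.024]},{"hand":0.43,"xyz":[0.13,-0.29,11.5],"delta_rot":[0,0,-0.024]},{"hand":0.43,"xyz":[0.13,-0.29,12],"delta_rot":[0,0,-0.024]},{"hand":0.43,"xyz":[0.13,-0.29,12],"delta_rot":[0,0,-0.024]}]}}

```text
clock: 3.8
position: [537.2, 184.0, 49.1]
ee_rot: [-0.559, 0.829, -0.0, -0.001]
contact_force: [0.8, -0.0, 0.4]
gripper_width: 36.8
```

```bash
python3 -c "
from h import *
p=get_image('wrist')
cv2.imwrite('pics/w2.png',p['frame'])
goto(537.7,184.3,24.5,1.186)
"
```

```text
t 3.85 pos [538.  184.3  50.3] yaw -1.956 F [-0.2  0.1  0.2] w 37.0 joints [ 0.61  0.52 -0.37  0.   -0.69  0.57]
shift [0.009 0.033 2.584] rot [-0.0004  0.0002 -0.0002] rows>= 0.6
```

View pics/w2.png

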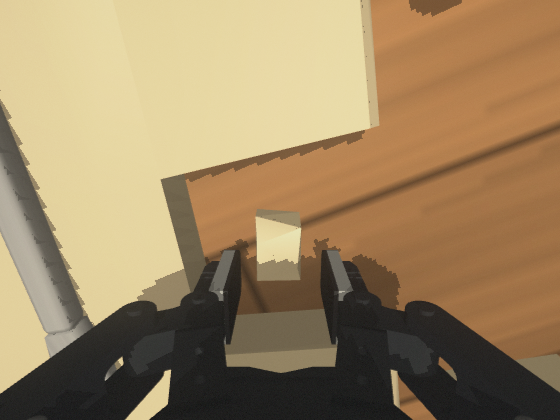

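The view shows the spall at about (278, 248), centred between the jaws, and the left finger in front of the back wall. I'll descend and close.

Call:
{"name": "apply_moves", "arguments": {"steps": [{"hand":0.43,"xyz":[0,0.03,1.5],"delta_rot":[0,0,0]},{"hand":0.43,"xyz":[0,0.03,2.6],"delta_rot":[0,0,0]},{"hand":0.43,"xyz":[0,0.03,2.6],"delta_rot":[0,0,0]},{"hand":0.43,"xyz":[0,0.03,2.6],"delta_rot":[0,0,0]}]}}

```text
clock: 4.18
position: [537.8, 183.5, 24.3]
ee_rot: [-0.558, 0.83, -0.0, 0.0]
contact_force: [-0.5, 0.1, 0.4]
gripper_width: 36.7
```

Call:
{"name": "apply_moves", "arguments": {"steps": [{"hand":0.0,"xyz":[0,0,0],"delta_rot":[0,0,0]},{"hand":0.0,"xyz":[0,0,0],"delta_rot":[0,0,0]},{"hand":0.0,"xyz":[0,0,0],"delta_rot":[0,0,0]},{"hand":0.0,"xyz":[0,0,0],"delta_rot":[0,0,0]},{"hand":0.0,"xyz":[0,0,0],"delta_rot":[0,0,0]},{"hand":0.0,"xyz":[0,0,0],"delta_rot":[0,0,0]}]}}

```text
clock: 4.68
position: [538.5, 183.8, 25.1]
ee_rot: [-0.558, 0.83, -0.0, 0.001]
contact_force: [-0.9, 0.4, 6.4]
gripper_width: 20.1
```

Call:
{"name": "apply_moves", "arguments": {"steps": [{"hand":0.0,"xyz":[0,0,-1],"delta_rot":[0,0,0]},{"hand":0.0,"xyz":[0,0,-3],"delta_rot":[0,0,0]},{"hand":0.0,"xyz":[0,0,-6],"delta_rot":[0,0,0]},{"hand":0.0,"xyz":[0,0,-9],"delta_rot":[0,0,0]},{"hand":0.0,"xyz":[0,0,-12],"delta_rot":[0,0,0]},{"hand":0.0,"xyz":[0,0,-12],"delta_rot":[0,0,0]},{"hand":0.0,"xyz":[0,0,-12],"delta_rot":[0,0,0]}]}}

```text
clock: 5.27
position: [538.4, 183.8, 146.4]
ee_rot: [-0.558, 0.83, 0.0, 0.002]
contact_force: [-0.6, -0.0, -0.7]
gripper_width: 20.0
```

```bash
python3 -c "
from h import *
p=get_image('wrist')
cv2.imwrite('pics/w3.png',p['frame'])
goto(510,-381,145,1.186)
t=get_image('top')
o=nets.outline_of(t,'tub'); m=o[0]['pixels'].astype(float); print(o[0]['confidence'],fit([t],[m],TB,50,(510,-381,0.05)))
"
```

```text
t 5.32 pos [537.5 183.3 144.6] yaw -1.958 F [-0.7 -0.5 -0.5] w 20.1 joints [ 0.61  0.39 -0.28 -0.   -0.9   0.57]
shift [ 53.289 -18.771  -0.102] rot [-0.0002  0.0013 -0.0025] rows>= 13.5
0.68 (array([ 5.11082793e+02, -3.78784537e+02, -5.46326728e-03]), np.float64(140.71372549019608))
```

View pics/w3.png

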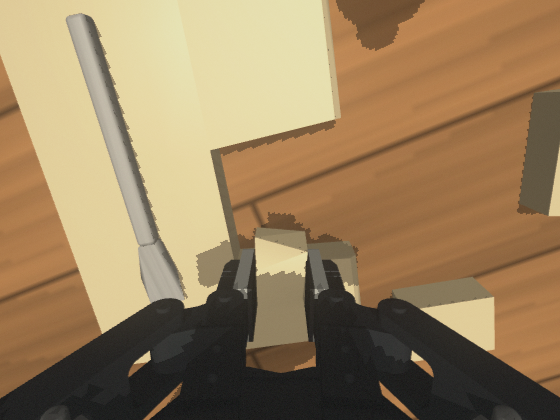

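The spall is held in the jaws at about (280, 250). Now to the tub.

Call:
{"name": "apply_moves", "arguments": {"steps": [{"hand":0.0,"xyz":[53.3,-18.75,-0.2],"delta_rot":[0,0,0]},{"hand":0.0,"xyz":[53.3,-18.75,-0.2],"delta_rot":[0,0,0]},{"hand":0.0,"xyz":[53.3,-18.75,-0.2],"delta_rot":[0,0,0]},{"hand":0.0,"xyz":[53.3,-18.75,-0.2],"delta_rot":[0,0,0]},{"hand":0.0,"xyz":[53.3,-18.75,-0.2],"delta_rot":[0,0,0]},{"hand":0.0,"xyz":[53.3,-18.75,-0.2],"delta_rot":[0,0,0]},{"hand":0.0,"xyz":[53.3,-18.75,-0.2],"delta_rot":[0,0,0]},{"hand":0.0,"xyz":[53.3,-18.75,-0.2],"delta_rot":[0,0,0]},{"hand":0.0,"xyz":[53.3,-18.75,-0.2],"delta_rot":[0,0,0]},{"hand":0.0,"xyz":[53.3,-18.75,-0.2],"delta_rot":[0,0,0]},{"hand":0.0,"xyz":[53.3,-18.75,-0.2],"delta_rot":[0,0,0]},{"hand":0.0,"xyz":[53.3,-18.75,-0.2],"delta_rot":[0,0,0]}]}}

```text
clock: 6.42
position: [512.2, -317.8, 144.0]
ee_rot: [-0.558, 0.83, 0.001, -0.001]
contact_force: [0.1, 0.4, -0.0]
gripper_width: 20.7
```

```bash
python3 -c "
from h import *
p=get_image('wrist')
cv2.imwrite('pics/w4.png',p['frame'])
goto(510,-380,45,1.186)
"
```

```text
t 6.47 pos [ 511.9 -324.2  143.9] yaw -1.963 F [ 2.8 -4.1  0.2] w 20.8 joints [-0.3   0.45 -0.19  0.   -0.94  1.47]
shift [ 5.203 -1.968  9.9  ] rot [ 0.0016 -0.0024 -0.0073] rows>= 2.7
```

View pics/w4.png

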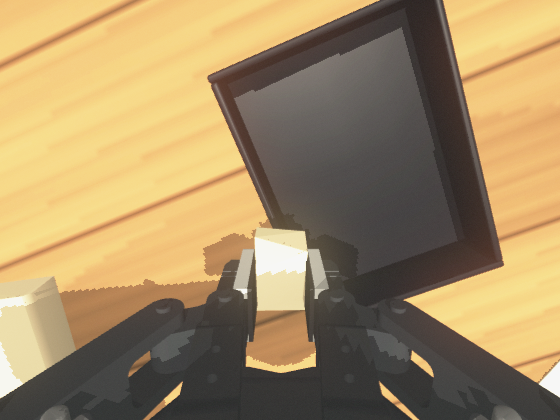

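Call:
{"name": "apply_moves", "arguments": {"steps": [{"hand":0.0,"xyz":[4,-1.5,0],"delta_rot":[0,0,0]},{"hand":0.0,"xyz":[5.2,-1.97,1],"delta_rot":[0,0,0]},{"hand":0.0,"xyz":[5.2,-1.97,4],"delta_rot":[0,0,0]},{"hand":0.0,"xyz":[5.2,-1.97,7],"delta_rot":[0,0,0]},{"hand":0.0,"xyz":[5.2,-1.97,9],"delta_rot":[0,0,0]},{"hand":0.0,"xyz":[5.2,-1.97,10.7],"delta_rot":[0,0,0]},{"hand":0.0,"xyz":[5.2,-1.97,10.7],"delta_rot":[0,0,0]},{"hand":0.5,"xyz":[5.2,-1.97,10.7],"delta_rot":[0,0,0]},{"hand":0.5,"xyz":[5.2,-1.97,10.7],"delta_rot":[0,0,0]},{"hand":0.5,"xyz":[5.2,-1.97,10.7],"delta_rot":[0,0,0]},{"hand":0.5,"xyz":[5.2,-1.97,10.7],"delta_rot":[0,0,0]}]}}

```text
clock: 7.38
position: [512.9, -371.9, 40.2]
ee_rot: [-0.558, 0.83, -0.001, 0.001]
contact_force: [-0.7, 0.9, 0.0]
gripper_width: 42.8
```

Call:
{"name": "apply_moves", "arguments": {"steps": [{"hand":0.5,"xyz":[0,0,-2],"delta_rot":[0,0,0]},{"hand":0.5,"xyz":[0,0,-5],"delta_rot":[0,0,0]},{"hand":0.5,"xyz":[0,0,-9],"delta_rot":[0,0,0]},{"hand":0.5,"xyz":[0,0,-13],"delta_rot":[0,0,0]},{"hand":0.5,"xyz":[0,0,-13],"delta_rot":[0,0,0]},{"hand":0.5,"xyz":[0,0,-13],"delta_rot":[0,0,0]}]}}

```text
clock: 7.88
position: [513.8, -372.3, 173.5]
ee_rot: [-0.558, 0.83, -0.004, 0.003]
contact_force: [-0.5, 0.7, -1.1]
gripper_width: 42.8
```

```bash
python3 -c "
from h import *
p=get_image('wrist')
cv2.imwrite('pics/w5.png',p['frame'])
print(nets.pinpoint(p,'spall'))
goto(510,-380,165,1.186)
ps=[get_image('top'),get_image('scene')]
for p in ps: print(nets.pinpoint(p,'spall'),[ (a['confidence'],a['xyz']) for a in nets.pinpoint(p,'indent')])
ms=[nets.outline_of(p,'indent') for p in ps]
print([[(a['confidence'],a['pixels'].sum()) for a in m] for m in ms])
m=[a[0]['pixels'].astype(float) for a in ms]
print(fit(ps,m,IN,32,(484,-50,1.26)))
cv2.imwrite('pics/t5.png',ps[0]['frame'])
"
```

```text
[{'xyz': [513.6, -370.4, 8.7], 'confidence': 0.91}]
t 7.98 pos [ 511.7 -371.3  169.1] yaw -1.958 F [ 0.9 -0.4 -0.6] w 42.2 joints [-0.37  0.46 -0.09 -0.   -1.02  1.56]
shift [ 0.874 -0.168  0.411] rot [-0.0006  0.0006 -0.0023] rows>= 0.2
[] [(0.62, [484.4, -48.4, 1.9])]
[{'xyz': [510.6, -374.5, 3.3], 'confidence': 0.54}] [(0.68, [486.8, -52.9, 5.7])]
[[(0.83, np.int64(1948))], []]Traceback (most recent call last):
  File "<string>", line 11, in <module>
    m=[a[0]['pixels'].astype(float) for a in ms]
       ~^^^
IndexError: list index out of range
```

View pics/w5.png

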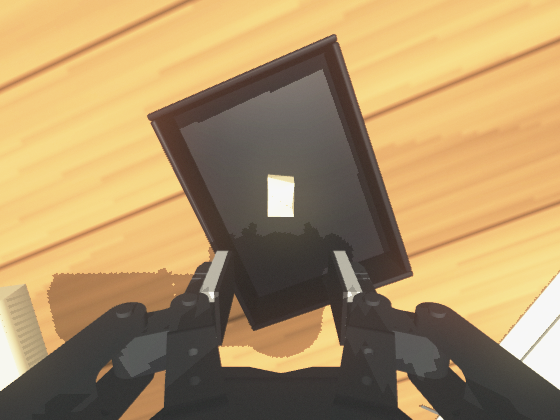

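```bash
python3 -c "
from h import *
ps=[get_image('top'),get_image('scene')]
im=cv2.resize(ps[0]['frame'],None,fx=3,fy=3,interpolation=cv2.INTER_CUBIC)
for i,p in enumerate(ps):
  for l,poly,q in (('indent',IN,(484,-50,1.26)),('slab',SL,(538.5,180,1.343))):
    o=nets.outline_of(p,l)
    if o: print(i,l,fit([p],[o[0]['pixels'].astype(float)],poly,32,q))
draw(im,ps[0],IN,32,(484,-49.7,1.258),3)
cv2.imwrite('pics/t6.png',im[330:930,440:1240])
h=1.26;a=np.array([np.cos(h),np.sin(h)]);c=np.array([484,-49.7])-a*(46+11+20);print(c)
goto(c[0],c[1],160,-.31)
"
```

```text
0 indent (array([483.1267087 , -48.80870997,   1.24960394]), np.float64(58.03137254901961))
0 slab (array([538.6915834 , 179.6000943 ,   1.34402554]), np.float64(954.1686274509804))
1 indent (array([483.85175633, -47.96563509,   1.26655708]), np.float64(64.2392156862745))
1 slab (array([538.29512148, 180.6629999 ,   1.34050918]), np.float64(898.6941176470588))
[ 460.45209805 -123.0109563 ]
t 8.68 pos [ 512.1 -371.6  168.7] yaw -1.958 F [-0.  -0.1  0.2] w 42.6 joints [-0.37  0.46 -0.09 -0.   -1.02  1.56]
shift [-21.077  14.162   0.868] rot [ 0.    -0.     1.494] rows>= 6.1
```

View pics/t6.png

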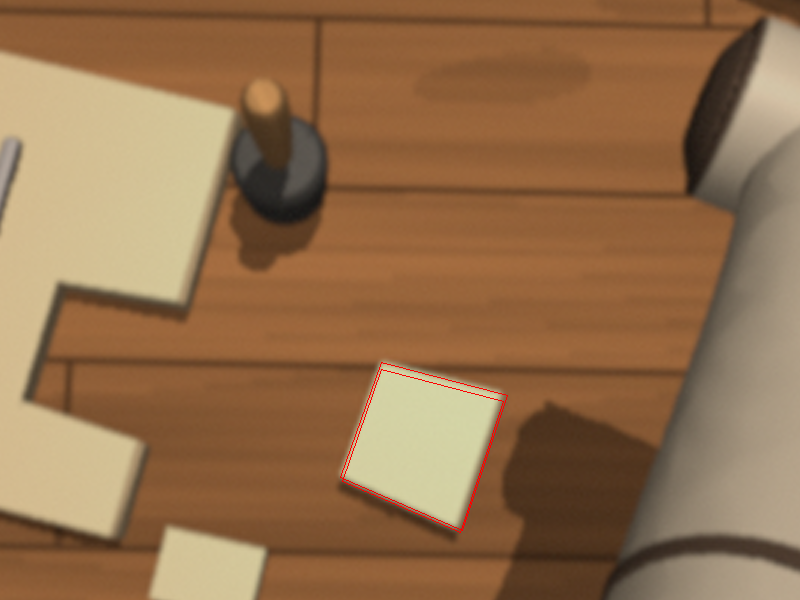

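The notch is empty and the block outline fits. Now moving behind the block's wide end.

Call:
{"name": "apply_moves", "arguments": {"steps": [{"hand":0.6,"xyz":[-21.1,14.15,0.5],"delta_rot":[0,0,1.494]},{"hand":0.6,"xyz":[-21.1,14.15,0.5],"delta_rot":[0,0,1.494]},{"hand":0.6,"xyz":[-21.1,14.15,0.5],"delta_rot":[0,0,1.494]},{"hand":0.6,"xyz":[-21.1,14.15,0.5],"delta_rot":[0,0,1.494]},{"hand":0.6,"xyz":[-21.1,14.15,0.5],"delta_rot":[0,0,1.494]},{"hand":0.6,"xyz":[-21.1,14.15,0.5],"delta_rot":[0,0,1.494]},{"hand":0.6,"xyz":[-21.1,14.15,0.5],"delta_rot":[0,0,1.494]},{"hand":0.6,"xyz":[-21.1,14.15,0.5],"delta_rot":[0,0,1.494]},{"hand":0.6,"xyz":[-21.1,14.15,0.5],"delta_rot":[0,0,1.494]},{"hand":0.6,"xyz":[-21.1,14.15,0.5],"delta_rot":[0,0,1.494]},{"hand":0.6,"xyz":[-21.1,14.15,0.5],"delta_rot":[0,0,1.494]},{"hand":0.6,"xyz":[-21.1,14.15,0.5],"delta_rot":[0,0,1.494]}]}}

```text
clock: 9.68
position: [460.8, -122.7, 164.0]
ee_rot: [0.133, 0.991, 0.0, 0.0]
contact_force: [0.5, -0.5, 0.5]
gripper_width: 51.2
```

```bash
python3 -c "
from h import *
for i in range(3): get_image('wrist')
h=1.257;a=np.array([np.cos(h),np.sin(h)]);c=np.array([483.7,-48.7])-a*(46+11+20);print(c)
goto(c[0],c[1],27,h-np.pi/2)
"
```

```text
[ 459.93227148 -121.9399828 ]
t 9.83 pos [ 460.7 -122.8  163.9] yaw 2.884 F [-0.3 -0.9 -0.8] w 51.2 joints [ 0.08  0.23 -0.47  0.   -0.87 -0.34]
shift [ 0.102  0.063 13.689] rot [0.0001 0.0004 0.0566] rows>= 3.3
```

Call:
{"name": "apply_moves", "arguments": {"steps": [{"hand":0.6,"xyz":[0.1,0.06,4],"delta_rot":[0,0,0.057]},{"hand":0.6,"xyz":[0.1,0.06,8],"delta_rot":[0,0,0.057]},{"hand":0.6,"xyz":[0.1,0.06,11],"delta_rot":[0,0,0.057]},{"hand":0.6,"xyz":[0.1,0.06,13],"delta_rot":[0,0,0.057]},{"hand":0.6,"xyz":[0.1,0.06,13.7],"delta_rot":[0,0,0.057]},{"hand":0.6,"xyz":[0.1,0.06,13.7],"delta_rot":[0,0,0.057]},{"hand":0.6,"xyz":[0.1,0.06,13.7],"delta_rot":[0,0,0.057]}]}}

```text
clock: 10.42
position: [460.6, -122.0, 27.3]
ee_rot: [0.157, 0.988, -0.0, 0.0]
contact_force: [0.6, -0.7, -0.2]
gripper_width: 50.9
```

```bash
python3 -c "
from h import *
for n in ('top','scene'):
  p=get_image(n); cv2.imwrite(f'pics/{n}7.png',p['frame'])
goto(460,-122,27,1.257-np.pi/2)
"
```

```text
t 10.52 pos [ 461.2 -122.    28.2] yaw 2.825 F [0.4 0.9 0.2] w 51.1 joints [ 0.08  0.44 -0.62  0.   -0.51 -0.4 ]
shift [ 0.111 -0.039  0.119] rot [ 0.0012  0.0033 -0.0024] rows>= 0.0
```

View pics/top7.png

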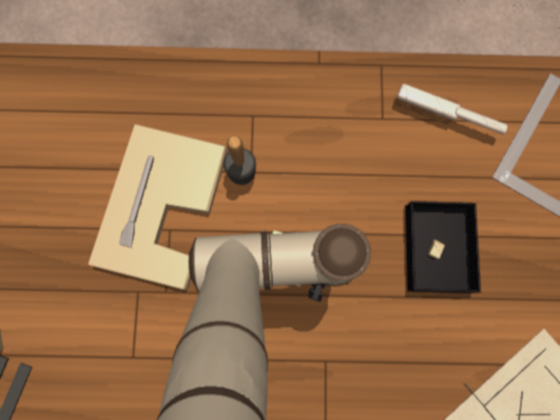

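View pics/scene7.png

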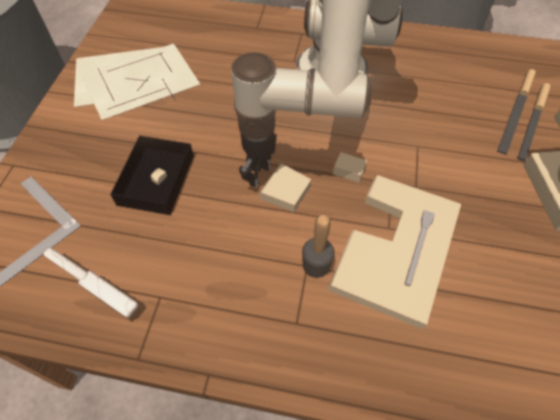

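Top view is occluded by the arm, but the scene view shows the fingers at (255, 172) behind the block's wide end at (286, 188), clear of it. First push.

Call:
{"name": "apply_moves", "arguments": {"steps": [{"hand":0.6,"xyz":[0.11,0.5,0.1],"delta_rot":[0,0,0]},{"hand":0.6,"xyz":[0.11,1.0,0.1],"delta_rot":[0,0,0]},{"hand":0.6,"xyz":[0.11,1.4,0.1],"delta_rot":[0,0,0]},{"hand":0.6,"xyz":[0.11,1.7,0.1],"delta_rot":[0,0,0]},{"hand":0.6,"xyz":[0.11,2.0,0.1],"delta_rot":[0,0,0]},{"hand":0.6,"xyz":[0.11,2.3,0.1],"delta_rot":[0,0,0]},{"hand":0.6,"xyz":[0.11,2.6,0.1],"delta_rot":[0,0,0]},{"hand":0.6,"xyz":[0.11,3.0,0.1],"delta_rot":[0,0,0]},{"hand":0.6,"xyz":[0.11,3.4,0.1],"delta_rot":[0,0,0]},{"hand":0.6,"xyz":[0.11,3.8,0.1],"delta_rot":[0,0,0]},{"hand":0.6,"xyz":[0.11,4.2,0.1],"delta_rot":[0,0,0]}]}}

```text
clock: 11.43
position: [470.6, -82.7, 26.0]
ee_rot: [0.158, 0.987, -0.001, -0.001]
contact_force: [-2.4, -8.8, 5.1]
gripper_width: 51.6
```

```bash
cat > look.py <<'E'
from h import *
import sys
def look(q0,name,S0=(538.4,180.2,1.342)):
    p=get_image('scene'); o=nets.outline_of(p,'indent')
    u=proj(p,[[q0[0],q0[1],16]])[0]
    o=[a for a in o if np.hypot(*(np.argwhere(a['pixels']).mean(0)[::-1]-u))<50]
    im=cv2.resize(p['frame'],None,fx=4,fy=4,interpolation=cv2.INTER_CUBIC)
    c,s=np.cos(S0[2]),np.sin(S0[2])
    if o:
        q,f=fit([p],[o[0]['pixels'].astype(float)],IN,32,q0); print('indent',q.round(3),round(f,1),o[0]['confidence'])
        d=q[:2]-np.array(S0[:2]); print('in slab frame',(c*d[0]+s*d[1]).round(1),(-s*d[0]+c*d[1]).round(1),(q[2]-S0[2]).round(3))
        draw(im,p,IN,32,q,4)
        tcp=telemetry.read_state()['position'][:2]; hd=np.array([np.cos(q[2]),np.sin(q[2])]); e=tcp-q[:2]
        print('tcp in block frame',(e@hd).round(1),(e@[-hd[1],hd[0]]).round(1))
    else: print('no mask')
    draw(im,p,SL,32,S0,4,(255,0,0))
    x,y=(u*4).astype(int); x0=max(0,min(x-400,1440)); y0=max(0,min(y-300,1080)); cv2.imwrite(f'pics/{name}.png',im[y0:y0+600,x0:x0+800])
    return p
if __name__=='__main__':
    look([float(v) for v in sys.argv[1:4]],sys.argv[4]); goto(460,-122,27,1.257-np.pi/2)
E
python3 look.py 491 -25 1.257 s8
```

```text
no mask
t 11.53 pos [470.9 -82.1  25.9] yaw 2.825 F [-1.7 -4.1  3. ] w 51.1 joints [ 0.17  0.45 -0.61  0.   -0.51 -0.49]
shift [-0.207 -4.128 -0.107] rot [-0.0015 -0.002  -0.0032] rows>= 1.0
```

View pics/s8.png

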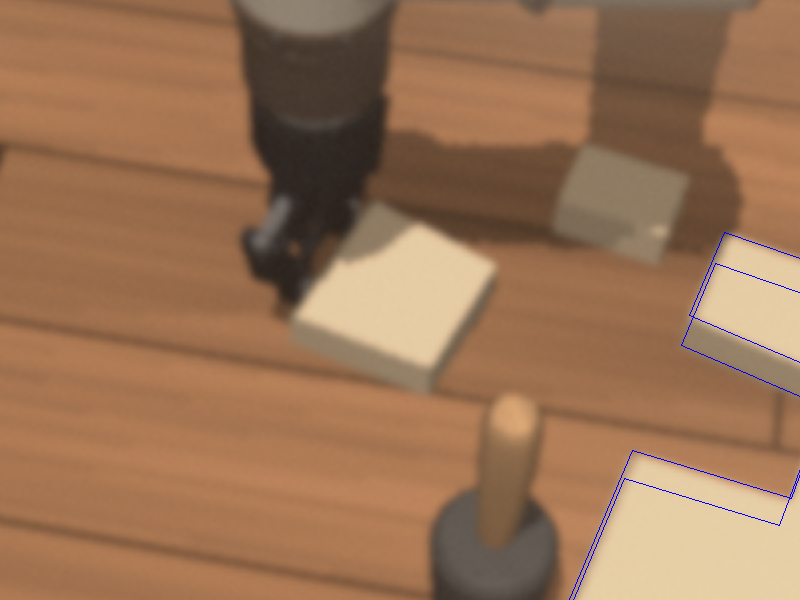

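```bash
python3 look.py 488 -26 1.257 s9; python3 -c "
from h import *
p=get_image('scene')
for l in ('indent','offcut'):
  print(l,[(a['confidence'],a['pixels'].sum(),np.argwhere(a['pixels']).mean(0)) for a in nets.outline_of(p,l)], nets.pinpoint(p,l), proj(p,[[488,-26,16]]))
"
```

```text
indent [488.893 -27.371   1.256] 69.3 0.63
in slab frame -213.4 1.1 -0.086
tcp in block frame -57.7 0.2
t 11.63 pos [470.9 -82.2  25.7] yaw 2.824 F [-3.4 -5.1  3.6] w 51.5 joints [ 0.17  0.45 -0.61  0.   -0.51 -0.49]
shift [-0.209 -4.125 -0.124] rot [-0.0012 -0.0019 -0.0035] rows>= 1.0
indent [(0.67, np.int64(1575), array([190.63428571, 293.96888889]))] [{'xyz': [491.7, -33.9, 3.0], 'confidence': 0.63}] [[294.67300674 190.33521235]]
offcut [(0.78, np.int64(617), array([166.02917342, 349.91896272]))] [{'xyz': [396.0, 97.7, 1.3], 'confidence': 0.64}, {'xyz': [492.9, -32.4, 2.4], 'confidence': 0.2}] [[294.67300674 190.33521235]]
```

```bash
cat > plan.py <<'E'
from h import *
def plan(b0,b1,n,off,z,S0=(538.4,180.2,1.342)):
    """block path in slab frame; rows for the tool"""
    s=telemetry.read_state(); r0=R.from_quat(s['ee_rot']).as_matrix()
    c,sn=np.cos(S0[2]),np.sin(S0[2]); cur=np.arctan2(r0[1,0],r0[0,0])
    for k in range(1,n+1):
        t=k/n; u=t*t*(3-2*t)
        b=np.array([b0[0]+(b1[0]-b0[0])*t,b0[1]+(b1[1]-b0[1])*u,b0[2]+(b1[2]-b0[2])*u])
        T=b[:2]+np.array([np.cos(b[2])*off[0]-np.sin(b[2])*off[1],np.sin(b[2])*off[0]+np.cos(b[2])*off[1]])
        w=np.array([S0[0]+c*T[0]-sn*T[1],S0[1]+sn*T[0]+c*T[1],z]); yaw=S0[2]+b[2]-np.pi/2
        dy=(yaw-cur+np.pi/2)%np.pi-np.pi/2
        print(k,(r0.T@(w-s['position'])/10).round(2),round(-dy,3))
E
python3 -c "
from plan import *
plan((-213.4,1.1,-.086),(-105,0,0),22,(-57.6,0.2),27)"
```

```text
1 [ 0.04  0.5  -0.14] -0.003
2 [ 0.08  0.99 -0.14] -0.005
3 [ 0.1   1.48 -0.14] -0.007
4 [ 0.13  1.97 -0.14] -0.01
5 [ 0.14  2.46 -0.14] -0.014
6 [ 0.15  2.95 -0.14] -0.018
7 [ 0.16  3.45 -0.14] -0.023
8 [ 0.17  3.94 -0.14] -0.028
9 [ 0.17  4.43 -0.14] -0.034
10 [ 0.18  4.92 -0.14] -0.04
11 [ 0.18  5.42 -0.14] -0.046
12 [ 0.18  5.91 -0.14] -0.051
13 [ 0.19  6.4  -0.14] -0.057
14 [ 0.19  6.9  -0.14] -0.063
15 [ 0.2   7.39 -0.14] -0.068
16 [ 0.21  7.88 -0.14] -0.073
17 [ 0.22  8.38 -0.14] -0.077
18 [ 0.24  8.87 -0.15] -0.081
19 [ 0.26  9.36 -0.15] -0.084
20 [ 0.28  9.85 -0.15] -0.087
21 [ 0.32 10.34 -0.15] -0.088
22 [ 0.36 10.84 -0.15] -0.089
```

Call:
{"name": "apply_moves", "arguments": {"steps": [{"hand":0.6,"xyz":[0.04,0.5,-0.1],"delta_rot":[0,0,-0.003]},{"hand":0.6,"xyz":[0.08,1.0,-0.1],"delta_rot":[0,0,-0.005]},{"hand":0.6,"xyz":[0.1,1.5,-0.1],"delta_rot":[0,0,-0.007]},{"hand":0.6,"xyz":[0.13,2.0,-0.1],"delta_rot":[0,0,-0.01]},{"hand":0.6,"xyz":[0.14,2.5,-0.1],"delta_rot":[0,0,-0.014]},{"hand":0.6,"xyz":[0.15,3.0,-0.1],"delta_rot":[0,0,-0.018]},{"hand":0.6,"xyz":[0.16,3.5,-0.1],"delta_rot":[0,0,-0.023]},{"hand":0.6,"xyz":[0.17,4.0,-0.1],"delta_rot":[0,0,-0.028]},{"hand":0.6,"xyz":[0.17,4.5,-0.1],"delta_rot":[0,0,-0.034]},{"hand":0.6,"xyz":[0.18,5.0,-0.1],"delta_rot":[0,0,-0.04]},{"hand":0.6,"xyz":[0.18,5.4,-0.1],"delta_rot":[0,0,-0.046]},{"hand":0.6,"xyz":[0.18,5.4,-0.1],"delta_rot":[0,0,-0.046]}]}}

```text
clock: 12.88
position: [487.9, -28.9, 27.0]
ee_rot: [0.134, 0.991, 0.0, 0.001]
contact_force: [-0.4, 0.6, -0.5]
gripper_width: 50.9
```

```bash
python3 look.py 508 22 1.3 s10
```

```text
indent [503.511  26.514   1.296] 111.8 0.57
in slab frame -157.6 -0.9 -0.046
tcp in block frame -57.8 -0.4
t 12.98 pos [488.2 -29.2  27.2] yaw 2.871 F [0.2 0.3 1. ] w 51.2 joints [ 0.27  0.46 -0.59  0.   -0.52 -0.54]
shift [ 2.390e-01 -9.699e+00  4.000e-03] rot [0.0014 0.0023 0.0434] rows>= 2.3
```

View pics/s10.png

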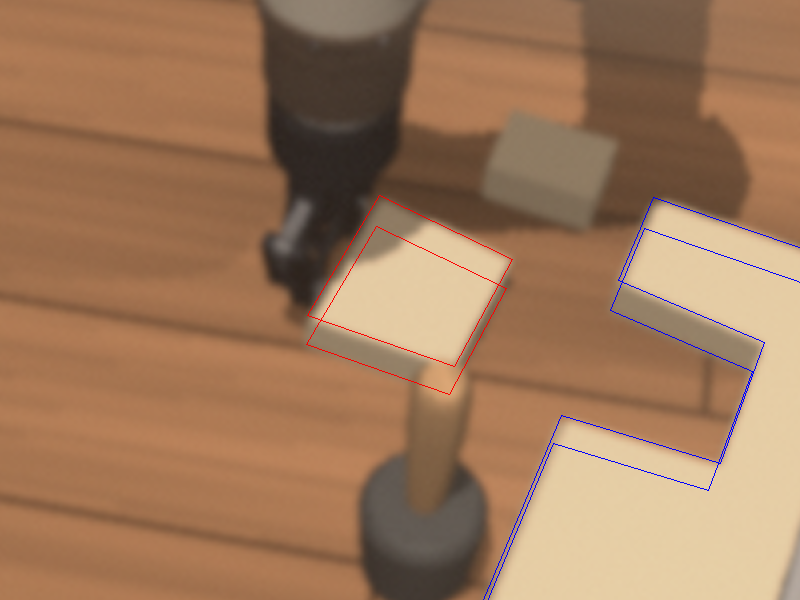

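The overlay fits: block upright at image (410, 295), tracking as planned. Continuing.

```bash
python3 -c "
from plan import *
plan((-157.6,-.7,-.046),(-98,0,0),12,(-57.6,-0.2),27)"
```

```text
1 [0.05 0.51 0.02] 0.003
2 [0.06 1.01 0.02] 0.001
3 [0.07 1.5  0.02] -0.003
4 [0.07 2.   0.02] -0.008
5 [0.07 2.49 0.02] -0.013
6 [0.06 2.99 0.02] -0.019
7 [0.06 3.49 0.02] -0.024
8 [0.06 3.98 0.02] -0.03
9 [0.06 4.48 0.02] -0.034
10 [0.06 4.98 0.02] -0.038
11 [0.07 5.48 0.03] -0.041
12 [0.09 5.97 0.03] -0.042
```

Call:
{"name": "apply_moves", "arguments": {"steps": [{"hand":0.6,"xyz":[0.05,0.5,0],"delta_rot":[0,0,0]},{"hand":0.6,"xyz":[0.06,1.0,0],"delta_rot":[0,0,0]},{"hand":0.6,"xyz":[0.07,1.5,0],"delta_rot":[0,0,-0.003]},{"hand":0.6,"xyz":[0.07,2.0,0],"delta_rot":[0,0,-0.008]},{"hand":0.6,"xyz":[0.07,2.5,0],"delta_rot":[0,0,-0.013]},{"hand":0.6,"xyz":[0.06,3.0,0],"delta_rot":[0,0,-0.019]},{"hand":0.6,"xyz":[0.06,3.5,0],"delta_rot":[0,0,-0.024]},{"hand":0.6,"xyz":[0.06,4.0,0],"delta_rot":[0,0,-0.03]},{"hand":0.6,"xyz":[0.06,4.5,0],"delta_rot":[0,0,-0.034]},{"hand":0.6,"xyz":[0.06,5.0,0],"delta_rot":[0,0,-0.038]},{"hand":0.6,"xyz":[0.07,5.5,0],"delta_rot":[0,0,-0.041]},{"hand":0.6,"xyz":[0.09,6.0,0],"delta_rot":[0,0,-0.042]}]}}

```text
clock: 13.98
position: [501.4, 27.1, 27.1]
ee_rot: [0.115, 0.993, -0.001, -0.001]
contact_force: [-1.9, -6.9, 3.5]
gripper_width: 51.2
```

```bash
python3 look.py 516 83 1.34 s11; python3 look.py 516 83 1.34 s11b
```

```text
indent [514.211  82.898   1.361] 205.9 0.91
in slab frame -100.3 1.5 0.019
tcp in block frame -56.3 0.6
t 14.08 pos [501.9  28.   27. ] yaw 2.913 F [-1.6 -2.   2.6] w 51.3 joints [ 0.38  0.47 -0.55  0.   -0.55 -0.61]
shift [ 6.7400e-01 -1.5555e+01  1.2000e-02] rot [-0.0007 -0.0007  0.0847] rows>= 3.7
indent [514.51   84.353   1.341] 162.5 0.66
in slab frame -98.8 1.5 -0.001
tcp in block frame -57.8 -0.6
t 14.18 pos [501.9  27.9  26.9] yaw 2.912 F [-1.1 -3.2  1.9] w 51.2 joints [ 0.38  0.47 -0.55 -0.   -0.55 -0.61]
shift [ 6.7200e-01 -1.5553e+01 -8.0000e-03] rot [-0.0003 -0.0005  0.0845] rows>= 3.7
```

View pics/s11b.png

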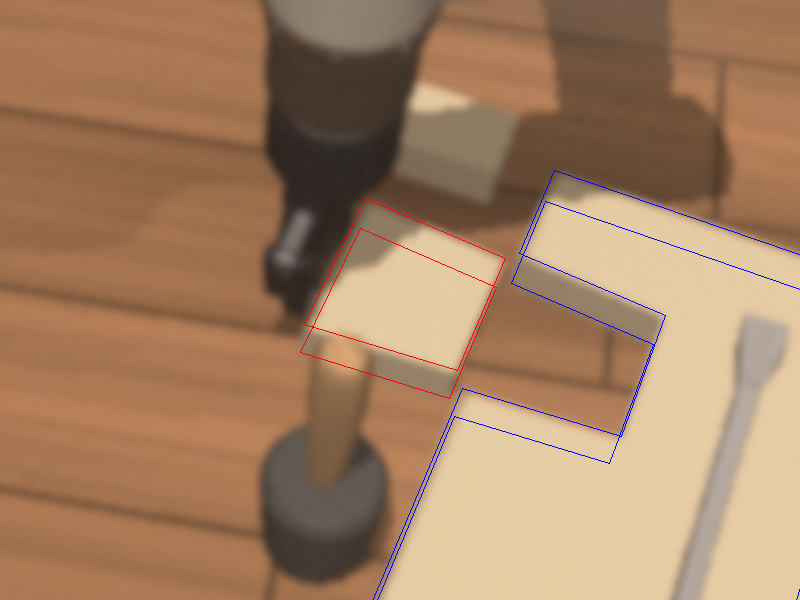

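```bash
python3 -c "
from plan import *
plan((-98.8,1.4,0),(-40,0,0),12,(-57.7,-0.4),27)"
```

```text
1 [-0.    0.5  -0.01] -0.0
2 [-0.01  0.99 -0.01] -0.0
3 [-0.02  1.48 -0.01] -0.0
4 [-0.04  1.97 -0.01] -0.0
5 [-0.05  2.46 -0.01] -0.0
6 [-0.07  2.95 -0.01] -0.0
7 [-0.09  3.44 -0.01] -0.0
8 [-0.1   3.93 -0.01] -0.0
9 [-0.12  4.42 -0.01] -0.0
10 [-0.13  4.91 -0.02] -0.0
11 [-0.14  5.4  -0.02] -0.0
12 [-0.14  5.89 -0.02] -0.0
```

Call:
{"name": "apply_moves", "arguments": {"steps": [{"hand":0.6,"xyz":[0,0.5,0],"delta_rot":[0,0,0]},{"hand":0.6,"xyz":[-0.01,1.0,0],"delta_rot":[0,0,0]},{"hand":0.6,"xyz":[-0.02,1.5,0],"delta_rot":[0,0,0]},{"hand":0.6,"xyz":[-0.04,2.0,0],"delta_rot":[0,0,0]},{"hand":0.6,"xyz":[-0.05,2.5,0],"delta_rot":[0,0,0]},{"hand":0.6,"xyz":[-0.07,3.0,0],"delta_rot":[0,0,0]},{"hand":0.6,"xyz":[-0.09,3.5,0],"delta_rot":[0,0,0]},{"hand":0.6,"xyz":[-0.1,4.0,0],"delta_rot":[0,0,0]},{"hand":0.6,"xyz":[-0.12,4.5,0],"delta_rot":[0,0,0]},{"hand":0.6,"xyz":[-0.13,5.0,0],"delta_rot":[0,0,0]},{"hand":0.6,"xyz":[-0.14,5.5,0],"delta_rot":[0,0,0]},{"hand":0.6,"xyz":[-0.14,5.9,0],"delta_rot":[0,0,0]}]}}

```text
clock: 15.18
position: [516.0, 84.1, 26.8]
ee_rot: [0.115, 0.993, -0.001, -0.001]
contact_force: [-2.4, -7.0, 4.4]
gripper_width: 51.4
```

```bash
python3 look.py 529 141 1.342 s12; python3 look.py 529 141 1.342 s12b
```

```text
indent [528.398 139.953   1.357] 159.2 0.58
in slab frame -41.5 0.6 0.015
tcp in block frame -56.5 0.0
t 15.28 pos [516.4  84.7  26.8] yaw 2.912 F [-2.5 -3.7  4.1] w 51.0 joints [ 0.47  0.5  -0.5   0.   -0.58 -0.7 ]
shift [ 7.8700e-01 -2.1415e+01  7.0000e-03] rot [-0.0014 -0.0013  0.0843] rows>= 5.1
indent [527.333 140.267   1.353] 192.0 0.95
in slab frame -41.4 1.7 0.011
tcp in block frame -56.6 -1.3
t 15.38 pos [516.4  84.7  26.7] yaw 2.912 F [-2.5 -5.2  3. ] w 51.1 joints [ 0.47  0.5  -0.5  -0.   -0.57 -0.7 ]
shift [ 7.8600e-01 -2.1415e+01 -7.0000e-03] rot [-0.001  -0.0011  0.0842] rows>= 5.1
```

View pics/s12b.png

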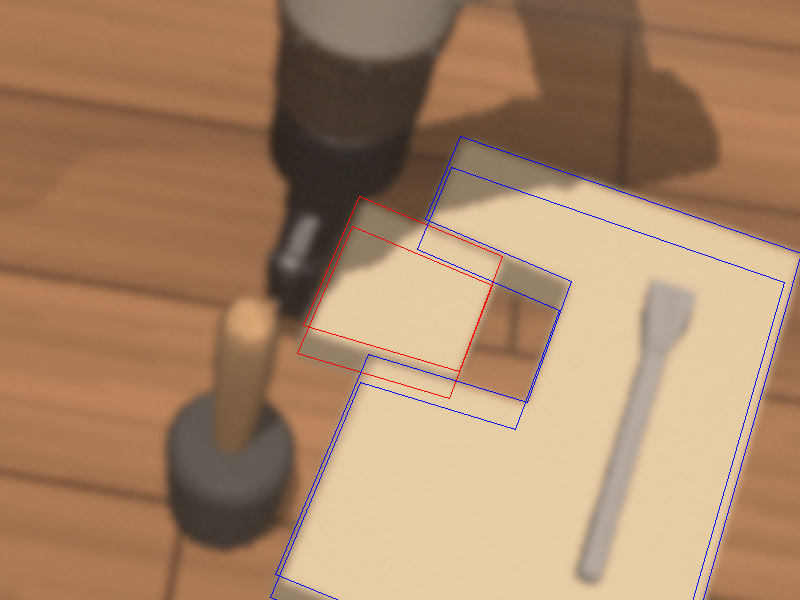

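Block is in the mouth with clearance on both sides. Continuing to about 8 mm short.

Call:
{"name": "apply_moves", "arguments": {"steps": [{"hand":0.6,"xyz":[0,0.4,0],"delta_rot":[0,0,0]},{"hand":0.6,"xyz":[0,0.8,0],"delta_rot":[0,0,0]},{"hand":0.6,"xyz":[0,1.2,0],"delta_rot":[0,0,0]},{"hand":0.6,"xyz":[-0.01,1.6,0],"delta_rot":[0,0,0]},{"hand":0.6,"xyz":[-0.02,2.0,0],"delta_rot":[0,0,0]},{"hand":0.6,"xyz":[-0.02,2.3,0],"delta_rot":[0,0,0]},{"hand":0.6,"xyz":[-0.02,2.6,0],"delta_rot":[0,0,0]},{"hand":0.6,"xyz":[-0.02,2.9,0],"delta_rot":[0,0,0]},{"hand":0.6,"xyz":[-0.02,3.1,0],"delta_rot":[0,0,0]}]}}

```text
clock: 16.13
position: [523.6, 114.4, 26.7]
ee_rot: [0.115, 0.993, -0.001, -0.001]
contact_force: [-1.1, -8.1, 5.0]
gripper_width: 51.0
```

```bash
python3 look.py 537 172 1.342 s13
```

```text
indent [534.796 170.354   1.327] 286.0 0.83
in slab frame -10.4 1.3 -0.015
tcp in block frame -56.7 -2.7
t 16.23 pos [523.7 114.7  26.7] yaw 2.912 F [-1.7 -5.1  4.5] w 51.2 joints [ 0.52  0.51 -0.47  0.   -0.59 -0.75]
shift [ 8.14e-01 -2.45e+01  5.00e-03] rot [-0.0013 -0.0011  0.084 ] rows>= 5.9
```

View pics/s13.png

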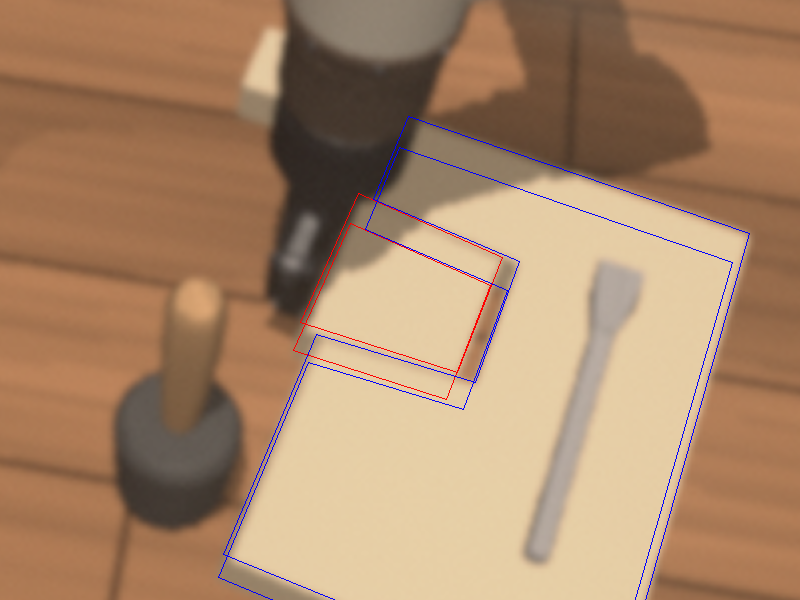

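Call:
{"name": "apply_moves", "arguments": {"steps": [{"hand":0.6,"xyz":[0,0.15,0],"delta_rot":[0,0,0]},{"hand":0.6,"xyz":[0,0.3,0],"delta_rot":[0,0,0]},{"hand":0.6,"xyz":[0,0.45,0],"delta_rot":[0,0,0]},{"hand":0.6,"xyz":[0,0.6,0],"delta_rot":[0,0,0]},{"hand":0.6,"xyz":[0,0.7,0],"delta_rot":[0,0,0]}]}}

```text
clock: 16.65
position: [525.2, 121.1, 26.7]
ee_rot: [0.115, 0.993, -0.001, -0.001]
contact_force: [-1.7, -7.7, 4.7]
gripper_width: 51.5
```

Call:
{"name": "apply_moves", "arguments": {"steps": [{"hand":0.6,"xyz":[0,0.05,0],"delta_rot":[0,0,0]},{"hand":0.6,"xyz":[0,0.1,0],"delta_rot":[0,0,0]}]}}

```text
clock: 16.82
position: [525.4, 121.9, 26.7]
ee_rot: [0.115, 0.993, -0.001, -0.001]
contact_force: [-2.7, -8.0, 4.2]
gripper_width: 51.2
```

Call:
{"name": "apply_moves", "arguments": {"steps": [{"hand":0.6,"xyz":[0,0.06,0],"delta_rot":[0,0,0]},{"hand":0.6,"xyz":[0,0.12,0],"delta_rot":[0,0,0]}]}}

```text
clock: 16.98
position: [525.6, 123.1, 26.7]
ee_rot: [0.115, 0.993, -0.001, -0.001]
contact_force: [-2.1, -7.5, 4.8]
gripper_width: 51.5
```

Call:
{"name": "apply_moves", "arguments": {"steps": [{"hand":0.6,"xyz":[0,0.06,0],"delta_rot":[0,0,0]},{"hand":0.6,"xyz":[0,0.12,0],"delta_rot":[0,0,0]}]}}

```text
clock: 17.15
position: [525.9, 124.2, 26.7]
ee_rot: [0.115, 0.993, -0.001, -0.001]
contact_force: [-1.5, -8.6, 4.8]
gripper_width: 51.5
```

Call:
{"name": "apply_moves", "arguments": {"steps": [{"hand":0.6,"xyz":[0,0.05,0],"delta_rot":[0,0,0]},{"hand":0.6,"xyz":[0,0.1,0],"delta_rot":[0,0,0]}]}}

```text
clock: 17.32
position: [525.9, 124.3, 26.7]
ee_rot: [0.115, 0.993, -0.002, -0.001]
contact_force: [-0.7, -12.1, 5.1]
gripper_width: 51.4
```

Call:
{"name": "apply_moves", "arguments": {"steps": [{"hand":0.6,"xyz":[0,0.05,0],"delta_rot":[0,0,0]},{"hand":0.6,"xyz":[0,0.1,0],"delta_rot":[0,0,0]}]}}

```text
clock: 17.48
position: [525.8, 124.4, 26.7]
ee_rot: [0.115, 0.993, -0.002, -0.002]
contact_force: [0.8, -16.6, 5.5]
gripper_width: 51.1
```

Call:
{"name": "apply_moves", "arguments": {"steps": [{"hand":0.6,"xyz":[0,0.06,0],"delta_rot":[0,0,0]},{"hand":0.6,"xyz":[0,0.12,0],"delta_rot":[0,0,0]},{"hand":0.6,"xyz":[0,0.12,0],"delta_rot":[0,0,0]}]}}

```text
clock: 17.73
position: [525.8, 124.4, 26.7]
ee_rot: [0.115, 0.993, -0.003, -0.002]
contact_force: [1.0, -18.5, 7.3]
gripper_width: 51.4
```

Call:
{"name": "apply_moves", "arguments": {"steps": [{"hand":0.6,"xyz":[0,-0.5,0],"delta_rot":[0,0,0]},{"hand":0.6,"xyz":[0,-1.5,0],"delta_rot":[0,0,0]},{"hand":0.6,"xyz":[0,-3,0],"delta_rot":[0,0,0]},{"hand":0.6,"xyz":[0,-5,-2],"delta_rot":[0,0,0]},{"hand":0.6,"xyz":[0,-8,-6],"delta_rot":[0,0,0]},{"hand":0.6,"xyz":[0,-11,-10],"delta_rot":[0,0,0]},{"hand":0.6,"xyz":[0,-14,-13],"delta_rot":[0,0,0]},{"hand":0.6,"xyz":[0,-17,-13],"delta_rot":[0,0,0]},{"hand":0.6,"xyz":[0,-21,-13],"delta_rot":[0,0,0]},{"hand":0.6,"xyz":[0,-25,-13],"delta_rot":[0,0,0]},{"hand":0.6,"xyz":[0,-29,-13],"delta_rot":[0,0,0]},{"hand":0.6,"xyz":[0,-33,-13],"delta_rot":[0,0,0]}]}}

```text
clock: 18.73
position: [451.7, -194.4, 157.1]
ee_rot: [0.114, 0.993, 0.0, 0.001]
contact_force: [1.1, -0.1, 0.5]
gripper_width: 50.9
```

```bash
python3 -c "
from h import *
goto(525.9,124.3,26.7,1.342-np.pi/2)
for n in ('top','scene'):
  p=get_image(n); im=cv2.resize(p['frame'],None,fx=5,fy=5,interpolation=cv2.INTER_CUBIC)
  u=(proj(p,[[533,165,32]])[0]*5).astype(int); im=im[u[1]-300:u[1]+300,u[0]-400:u[0]+400]; cv2.imwrite(f'pics/{n}14.png',im)
"
```

```text
t 18.73 pos [ 451.7 -194.4  157.1] yaw 2.913 F [ 1.1 -0.1  0.5] w 50.9 joints [-0.08  0.26 -0.45 -0.   -0.86 -0.15]
shift [ 0.033 32.711 13.074] rot [0.0009 0.0025 0.    ] rows>= 8.4
```

View pics/top14.png

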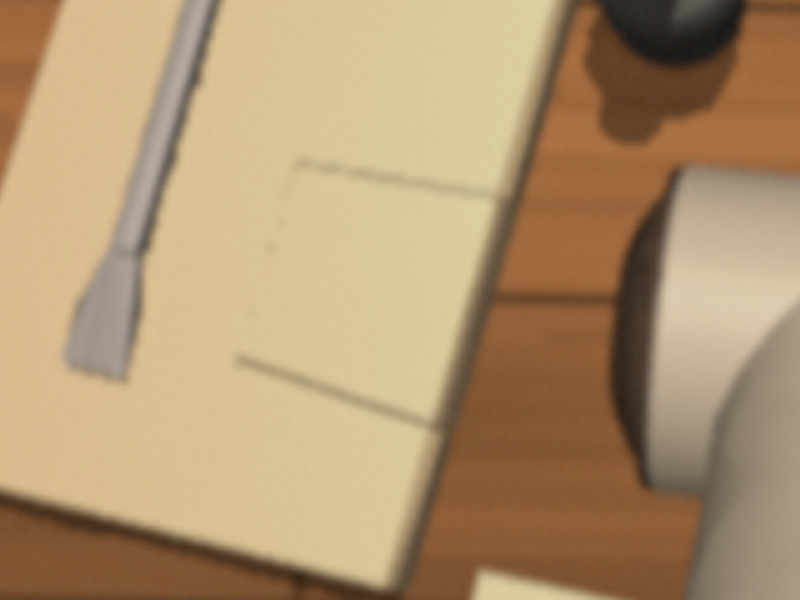

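View pics/scene14.png

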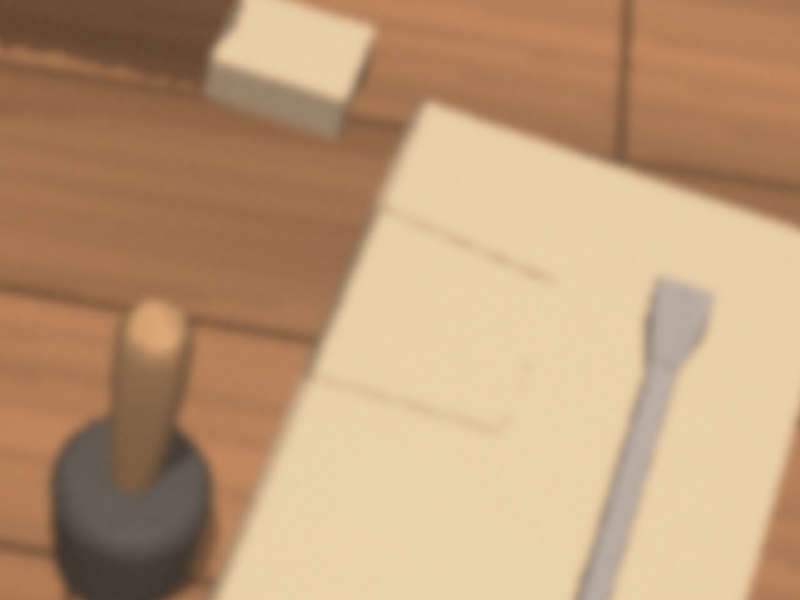

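Both views show the block in the notch: the front edges line up, with thin even side gaps. A faint back-wall gap shows on the mallet side in the top view, at about (285, 200), so I'll check it close up with the wrist camera.

```bash
python3 -c "
from h import *
goto(542,195,130,1.342-np.pi/2)
"
```

```text
t 18.83 pos [ 450.6 -196.8  156.6] yaw 2.905 F [-0.4  1.2  0. ] w 51.7 joints [-0.08  0.26 -0.45 -0.   -0.86 -0.16]
shift [ 0.296 40.23   2.675] rot [ 0.0004  0.0009 -0.0076] rows>= 9.7
```

Call:
{"name": "apply_moves", "arguments": {"steps": [{"hand":0.6,"xyz":[0.3,40.2,0],"delta_rot":[0,0,0]},{"hand":0.6,"xyz":[0.3,40.2,0],"delta_rot":[0,0,0]},{"hand":0.6,"xyz":[0.3,40.2,0],"delta_rot":[0,0,0]},{"hand":0.6,"xyz":[0.3,40.2,0],"delta_rot":[0,0,0]},{"hand":0.6,"xyz":[0.3,40.2,0],"delta_rot":[0,0,0]},{"hand":0.6,"xyz":[0.3,40.2,0],"delta_rot":[0,0,0]},{"hand":0.6,"xyz":[0.3,40.2,0],"delta_rot":[0,0,0]},{"hand":0.6,"xyz":[0.3,40.2,0],"delta_rot":[0,0,0]},{"hand":0.6,"xyz":[0.3,40.2,0],"delta_rot":[0,0,0]},{"hand":0.6,"xyz":[0.3,40.2,0],"delta_rot":[0,0,0]},{"hand":0.6,"xyz":[0.3,40.2,0],"delta_rot":[0,0,0]},{"hand":0.6,"xyz":[0.3,40.2,0],"delta_rot":[0,0,0]}]}}

```text
clock: 19.83
position: [540.5, 201.3, 156.1]
ee_rot: [0.113, 0.994, 0.0, -0.0]
contact_force: [-0.4, -0.3, -0.5]
gripper_width: 51.3
```

```bash
python3 -c "
from h import *
get_image('wrist');get_image('wrist')
p=get_image('wrist');cv2.imwrite('pics/w15.png',p['frame']); goto(542,195,130,1.342-np.pi/2)
im=cv2.resize(p['frame'][20:320,80:480],None,fx=2,fy=2,interpolation=cv2.INTER_CUBIC);cv2.imwrite('pics/w15b.png',im)
"
```

```text
t 19.98 pos [540.2 198.6 156.5] yaw 2.912 F [-0.3 -1.3 -0. ] w 51.5 joints [ 0.63  0.39 -0.25 -0.   -0.93 -0.86]
shift [-0.255 -0.309  2.651] rot [-0.0002 -0.0006 -0.0012] rows>= 0.6
```

View pics/w15.png

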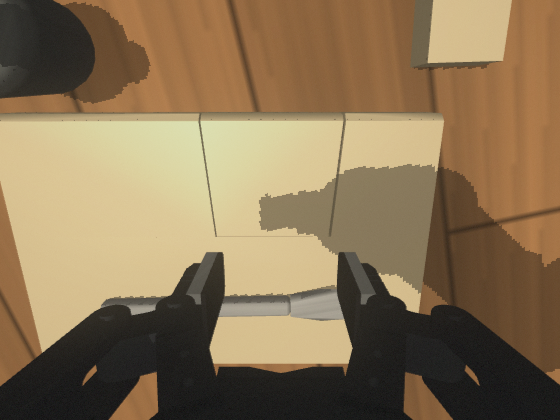

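View pics/w15b.png

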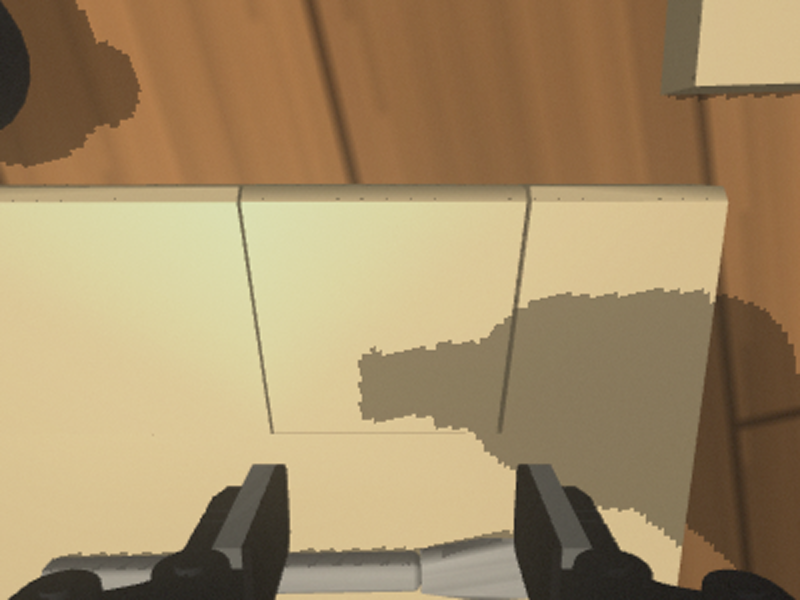

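The close-up shows the block's outer edge in line with the slab front at row 117. Both side gaps, at columns 205 and 340, are thin and even, and the back joint at row 236 is under about 0.5 mm. Handing in.

```bash
python3 -c "
from h import *
from bench import workorder
for n in ('top','scene'):
  p=get_image(n)
  for l in ('spall','tub','mallet','offcut','chisel'): print(n,l,[(a['xyz'],a['confidence']) for a in nets.pinpoint(p,l)[:1]])
print(telemetry.read_state()['contact_force'].round(1), telemetry.read_state()['clock'])
print(workorder.job_done())
"
```

```text
top spall [([511.0, -372.1, 6.1], 0.73)]
top tub [([511.2, -381.0, -1.0], 0.69)]
top mallet [([679.9, 54.3, -0.3], 0.55)]
top offcut [([393.0, 98.4, -2.8], 0.86)]
top chisel []
scene spall [([514.2, -373.5, 2.3], 0.63)]
scene tub [([509.6, -379.9, -1.0], 0.81)]
scene mallet [([674.4, 51.9, -2.9], 0.61)]
scene offcut [([390.5, 96.2, -1.1], 0.67)]
scene chisel [([600.9, 274.0, 31.0], 0.87)]
[0.3 0.5 0.6] 20.5833
the job is handed in; nothing more can be done
None
```

The job is handed in at 20.6 s of the 72 s allowed; the hand-in reports no verdict.

- **Spall:** I gripped it in the notch and set it down inside the rubble tub. The final top and scene images still place it there, at about (512, -373).
- **Repair block:** I pushed it flat along the board on its wide end with two part-open fingers, narrow end first, steering it square, until it stopped at the back wall. The push force rose from about 8 N while sliding to about 18 N at the stop, and I then backed off.
- **Last wrist close-up:** The wide end is flush with the slab's front edge, and the side gaps are thin and even. A hairline of under about 0.5 mm shows at the back joint, mostly on the mallet side; I judged it home and left it.
- **Bystanders:** The mallet, offcut and chisel read where they started, within the networks' error (up to about 7 mm for the mallet in one view). The top view did not find the chisel in the last check, but the scene view did.
- **Failed or disagreed:** Twice the scene view gave no outline of the block. Once the block was in the notch, the slab hid part of it and the outline fits disagreed by 1 to 2 mm and 0.015 rad. For the final seating I therefore relied on the push force, the tool position and the close-up.

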